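# Tip the slide tray through the loading slot of the incubation chamber

## Robot

A 6-joint arm with a two-finger parallel gripper is mounted at the origin on a cart in front of the work surface, level with it; the furniture and walls round the work are solid. World frame = base frame: x ahead of the robot, y to its left, z up, the work surface at z = 0. Lengths are in mm, angles in rad, forces in N, time in s.
With the tool pointing down it reaches from about 350 to 975 mm from the base axis. Payload 7.1 kg.
Tool frame: the origin (TCP) lies on the front face of the gripper's body, between the roots of the fingers; the fingertips stand 80 mm ahead of it and the grasp point (between the pads) lies 61 mm ahead of it (env.tips_ahead is the distance from the TCP to the fingertips, in mm); z points along the fingers, y is the direction in which the jaws open and shut (so a half turn about z gives the same grasp; the last joint's range is limited). The gripper opens to 88 mm and grips with 3 to 60 N. Pads are 20 mm wide; open, the fingers measure 115 mm over their backs; the gripper's body (75 mm by 178 mm) begins 61 mm behind the grasp point.
Start: joints at [-1.308, 0.423, 1.63, -0, 1.089, -0.019], TCP at [173.822, -600.326, 302.675] pointing down, gripper open.
Joint ranges: [-3, 3], [-0.9, 2.11], [0.09, 2.58], [-1.31, 4.45], [0.11, 2.69], [-2.54, 2.54]. Speed limits (rad/s): [2.39, 2.39, 3.01, 3.14, 3.14, 3.14].

## Interface

Orientations are given as a unit quaternion [x, y, z, w].
In Python, from station import env, set_gripper, viewer, workorder gives the robot as it stands. Calls block until the motion is done:
- env.reach(position, orientation): joint-space move of the TCP to a pose.
- env.move_l(position, rot=None, rate=150, f_stop=None): straight line of the TCP; rot=None keeps the orientation; rate is the mean speed in mm/s. With f_stop (N) it stops when the force on the tool has changed by that much, and returns True; else False.
- env.move_joints(angles): joint-space move.
- set_gripper(opening): finger opening in mm; the grip force is fixed at half the most; returns when the fingers have stopped.
- env.hold(seconds).
- env.ik(position, orientation): joint angles nearest the present ones, or None.
- env.read_state(): the state.
- viewer.camera(name): name is "side" or "top"; returns the picture (420x560x3 uint8, blue, green, red); there is no depth.
- viewer.camera_params(name): a dict with "fx", "fy", "cx", "cy" (pixels), "pose" (4x4, takes a point from camera to world coordinates). Camera axes: x right, y up, looking along -z (the intrinsics and any distortion apply to the point x, -y, -z); pixel columns grow to the right and rows downward; lengths in mm; the calibration is good to about 2 mm. A picture is of the moment at which its call begins. camera_params takes no time and is no camera call.
A pose or a line that the arm cannot do raises env.IKError and nothing moves.
- workorder.sign_off(): hands the job in, once; it reports no verdict.
The state is a dict: "time_s": time; "qpos": joint angles; "dq": joint speeds; "tau": joint torques, N m; "tool_pos": TCP position; "orientation": TCP orientation; "force": force on the tool from outside, world axes, zero at the start; "wrist_torque": the same for the moment, N m; "width": finger opening in mm.
Only numpy, scipy, OpenCV 4.12 (cv2) and the standard library are available. Lean on these libraries where they do the work, as an engineer would, in place of code of your own. Each camera call takes 0.05 s, during which the arm holds its last target. There are 200 camera calls.

## Task

Put the blue slide tray into the grey slide incubation chamber: it is too big to go in flat, so tip it edge-first through the loading slot, its leading edge going under the clear cover, and leave it lying flat on the chamber floor, right side up. Pushing it along the deck is enough, no grasp is needed. Do not move the two bottles or the swab tub.

Things in the scene. Friction and masses are not known exactly. Their poses are not given: they have to be found in the camera images.
- chamber: Grey fixed incubation chamber, a low box 366 x 150 x 45 mm. Origin: at bench level, on its middle line, below the lip where the loading deck ends and the slot begins. x axis: loading direction, from deck to clear cover; z up. In its frame the solid, level, rimless deck spans x -200 to 0 mm, y +-75 mm, top at z = 45 mm; the cover starts at x = 80 mm.
- slot_mid (a point): Middle of the loading slot, the open hole in the chamber's top, level with the deck (axes as the chamber's). The slot measures 80 mm along the chamber's x (from the lip to the edge of the cover) and 130 mm along y. Thin yellow lines mark the lip and the cover's edge. The fixed clear cover beyond it is 80 mm long and 4 mm thick, its top level with the deck.
- floor_mid (a point): Middle of the chamber's inner floor, 35 mm below the deck top (31 mm below the cover's underside). The inside is open 160 mm along the chamber's x (80 mm under the slot, 80 mm under the cover) and 130 mm along y, with upright walls.
- tray_center (a point): Centre of the loose blue slide tray: 120 (its x) x 90 (y) x 10 mm (z), 100 to 210 g, slippery on the chamber (friction 0.3 to 0.43). Starts flat on the deck, z up, x axis within 0.2 rad of the chamber's x. Pushed on, it tips into the slot once just over half its length is past the lip, and slides in or stops leaning, leading edge on the floor, trailing edge up. Pushed down its slope it then slides in.
- bottle_white_center (a point): Centre of a loose white bottle with a blue cap, 54 mm across and 106 mm high, standing on the bench near the deck end of the chamber; leave it alone
- bottle_amber_center (a point): Centre of a loose amber bottle with a black cap, 58 mm across and 116 mm high, standing beside the white one; leave it alone
- swabs_center (a point): Centre of a loose white tub of blue swabs, 77 mm across and 80 mm high, standing beyond the covered end of the chamber; leave it alone

How it is judged (in metres and radians):
At the end, for the whole second after the job is handed in: The tray lies wholly inside the chamber, right side up and flat on its floor (within 0.08 rad of level, centre within 5 mm of its resting height), at rest and released; anywhere between the inside walls will do (x of tray_center in the frame of chamber between 0.042 and 0.118 m and y of tray_center in the frame of chamber between -0.035 and 0.035 m and z of tray_center in the frame of chamber between 0.01 and 0.02 m and angle between tray_center's own z axis and vertical below 0.08 rad and linear speed of tray below 0.01 m/s); the robot touches nothing.
It fails at once if a bottle or the swab tub was moved by more than 30 mm or tipped (distance of any of bottle_white_center, bottle_amber_center, swabs_center from where it was at the start of the episode above 0.03 m).
It also fails if it takes over 38 s, if anything falls off the work surface, if the arm or the gripper's body presses on something with over 40 N, if the wrist force passes 120 N, or if a joint passes its speed limit or range.

## Working session

There is one attempt and no reset: what is moved stays moved. The work goes in short steps, each a Python script; the robot and the scene stay as the last script left them, time stands still between calls to the robot, and variables do not carry over. Pictures are saved under pics/ and viewed, about 8 in all and at most 12, crops included, and the job is handed in when it is done.

```bash
ls; mkdir -p pics
python3 - <<'E'
from station import env,viewer
import cv2,numpy as np
for n in("top","side"):
    cv2.imwrite(f"pics/{n}0.png",viewer.camera(n)); p=viewer.camera_params(n); print(n,{k:(np.round(v,3).tolist() if k=="pose" else v) for k,v in p.items()})
print(env.read_state()["time_s"])
E
```

```text
pics
top {'fx': 426.1634900361486, 'fy': 426.1634900361486, 'cx': 283.094746742011, 'cy': 205.6051758329581, 'pose': [[0.012, 0.994, -0.11, 391.38], [-1.0, 0.013, 0.008, -54.966], [0.009, 0.11, 0.994, 1382.191], [0.0, 0.0, 0.0, 1.0]]}
side {'fx': 517.1010971753174, 'fy': 517.1010971753174, 'cx': 289.73480162836483, 'cy': 217.80571433570685, 'pose': [[-0.971, 0.149, -0.185, 295.085], [-0.237, -0.655, 0.718, 882.008], [-0.014, 0.741, 0.672, 922.622], [0.0, 0.0, 0.0, 1.0]]}
0.1
```

View pics/top0.png

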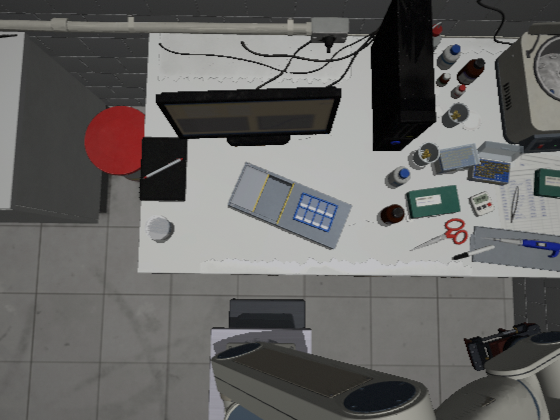

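View pics/side0.png

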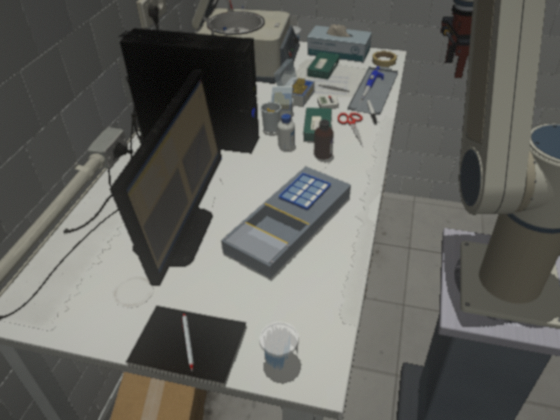

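The top view shows the chamber running from its deck end at about (345,225) to its covered end at (240,185). The yellow lines are near x = 263 and 290, and the tray is near (317,212). The bottles are at (400,176) and (392,214), and the swab tub is at (160,229). Next I'll measure by colour.

```bash
cat > h.py <<'E'
import cv2,numpy as np
from station import env,viewer,set_gripper,workorder
def ray(n,uv,z):
    p=viewer.camera_params(n);T=np.array(p["pose"]);uv=np.atleast_2d(uv).astype(float)
    d=np.c_[(uv[:,0]-p["cx"])/p["fx"],-(uv[:,1]-p["cy"])/p["fy"],-np.ones(len(uv))]@T[:3,:3].T
    return (T[:3,3]+d*((z-T[2,3])/d[:,2])[:,None])[:,:2]
def masks(im):
    h=cv2.cvtColor(im,cv2.COLOR_BGR2HSV)
    return cv2.inRange(h,(20,70,80),(35,255,255)),cv2.inRange(h,(100,110,60),(125,255,255))
def comps(m,amin):
    n,l,s,c=cv2.connectedComponentsWithStats(m,connectivity=8)
    return [(s[i,4],c[i],np.argwhere(l==i)[:,::-1]) for i in range(1,n) if s[i,4]>=amin]
E
python3 - <<'E'
from h import *
for n in("top","side"):
    im=cv2.imread(f"pics/{n}0.png"); y,b=masks(im)
    roi=(slice(150,260),slice(220,360)) if n=="top" else (slice(160,280),slice(215,360))
    for nm,m in(("y",y),("b",b)):
        k=np.zeros_like(m);k[roi]=m[roi]
        for a,c,p in comps(k,8):
            r=cv2.minAreaRect(p.astype(np.float32)); q=ray(n,cv2.boxPoints(r),45 if nm=="y" else 55)
            print(n,nm,a,np.round(c,1),np.round(ray(n,c,45 if nm=="y" else 55),1),np.round(q).tolist())
im=cv2.imread("pics/top0.png")[150:260,220:360]; a=cv2.resize(im,None,fx=5.5,fy=5.5,interpolation=cv2.INTER_CUBIC)
cv2.imwrite("pics/c0.png",a)
E
```

```text
top y 54 [260.3 192.8] [[578.9   7.4]] [[521.0, 33.0], [640.0, -15.0], [638.0, -19.0], [519.0, 29.0]]
top y 81 [285.1 202.8] [[548.2 -71.4]] [[485.0, -43.0], [614.0, -94.0], [611.0, -100.0], [483.0, -48.0]]
top b 368 [315.2 211.9] [[ 519.5 -165.9]] [[497.0, -94.0], [582.0, -125.0], [541.0, -237.0], [457.0, -206.0]]
side y 92 [285.9 213.3] [[549.8 -70. ]] [[613.0, -92.0], [613.0, -99.0], [487.0, -48.0], [488.0, -42.0]]
side y 62 [265.1 231.5] [[583.4   6.7]] [[640.0, -13.0], [640.0, -19.0], [524.0, 28.0], [525.0, 33.0]]
side b 80 [290.3 188.2] [[ 560.  -159.6]] [[583.0, -122.0], [551.0, -250.0], [520.0, -223.0], [553.0, -98.0]]
side b 11 [318.8 179.7] [[ 493.1 -212. ]] [[505.0, -213.0], [505.0, -217.0], [481.0, -210.0], [481.0, -206.0]]
side b 42 [300.6 204.3] [[ 518.5 -101.2]] [[541.0, -85.0], [546.0, -110.0], [489.0, -117.0], [485.0, -92.0]]
```

View pics/c0.png

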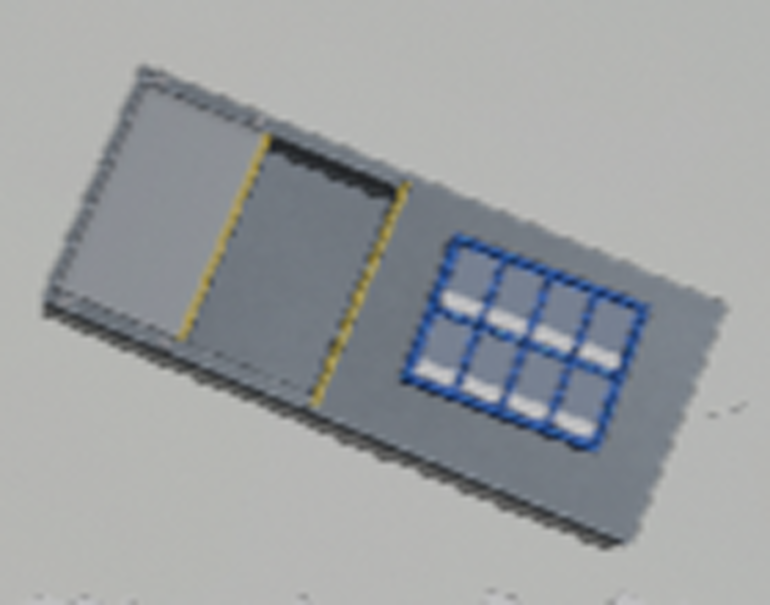

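Both views put the lip at about (549,-71) and give a loading heading of about 68.5°. The tray is nearly aligned with it. Before moving, I'll check monitor clearance, bottle positions and the planned IK.

```bash
cat >> h.py <<'E'
from scipy.spatial.transform import Rotation as R
O=np.array([550.4,-69.0]);TH=np.radians(68.5);CX=np.array([np.cos(TH),np.sin(TH)]);CY=np.array([-CX[1],CX[0]])
def w(x,y,z): return [*(O+x*CX+y*CY),z]      # chamber xy, TCP z
def c(p): d=np.asarray(p)[...,:2]-O; return np.stack([d@CX,d@CY],-1)
def quat(s=1):
    Y=s*np.r_[CY,0];Z=np.array([0,0,-1.]);return R.from_matrix(np.c_[np.cross(Y,Z),Y,Z]).as_quat()
E
python3 - <<'E'
from h import *
def tri(a,b):
    A=[]
    for n,uv in(("top",a),("side",b)):
        p=viewer.camera_params(n);T=np.array(p["pose"])
        A.append((T[:3,3],T[:3,:3]@[(uv[0]-p["cx"])/p["fx"],-(uv[1]-p["cy"])/p["fy"],-1]))
    M=np.c_[A[0][1],-A[1][1]];s=np.linalg.lstsq(M,A[1][0]-A[0][0],rcond=None)[0]
    return np.round((A[0][0]+s[0]*A[0][1]+A[1][0]+s[1]*A[1][1])/2)
print("monitor",tri((173,137),(158,275)),tri((159,92),(122,190)))
print("bottles",ray("top",[(400,176),(392,214)],110),"tub",ray("top",(160,229),60))
b=masks(cv2.imread("pics/top0.png"))[1][150:260,220:360]
p=comps(b,100)[0][2]+[220,150]; q=c(ray("top",p,55)).astype(np.float32)
r=cv2.minAreaRect(q);print("tray in chamber",r)
for s in(1,-1):
    for x in(-188,-80,15):
        j=env.ik(w(x,-7,128),quat(s));print(s,x,None if j is None else np.round(j,2))
E
```

```text
monitor [732. 267. 134.] [781. 251. 338.]
bottles [[ 626.85206342 -418.37485354]
 [ 510.75862286 -392.17398644]] tub [[459.66885898 314.92087031]]
tray in chamber ((-101.04739379882812, -6.5504913330078125), (119.40758514404297, 90.41624450683594), 1.600567102432251)
1 -188 None
1 -80 None
1 15 None
-1 -188 [-0.49  0.57  1.9  -0.    0.67 -0.11]
-1 -80 [-0.29  0.57  1.89 -0.    0.67  0.08]
-1 15 [-0.12  0.59  1.85 -0.    0.7   0.25]
```

Run:
```python
from h import *
q=quat(-1);y=-6.5
set_gripper(50)
env.reach(w(-188,y,230),q)
print(env.move_l(w(-188,y,128),rate=120,f_stop=15))
print(env.move_l(w(-78,y,128),rate=60,f_stop=20))
s=env.read_state();print(s["time_s"],c(s["tool_pos"]),s["tool_pos"],s["force"],s["width"])
for n in("top","side"): cv2.imwrite(f"pics/{n}1.png",viewer.camera(n))
a=cv2.resize(cv2.imread("pics/top1.png")[140:270,210:370],(480,390));b=cv2.resize(cv2.imread("pics/side1.png")[140:290,200:370],(320,282))
o=np.zeros((390,800,3),np.uint8);o[:,:480]=a;o[:282,480:]=b;cv2.imwrite("pics/m1.png",o)
```

```text
False
False
5.575 [-78.17329155  -6.49432662] [ 527.79182833 -144.11398248  127.98161064] [0.08113432 0.01728796 0.7188199 ] 49.932970419069946
```

View pics/m1.png

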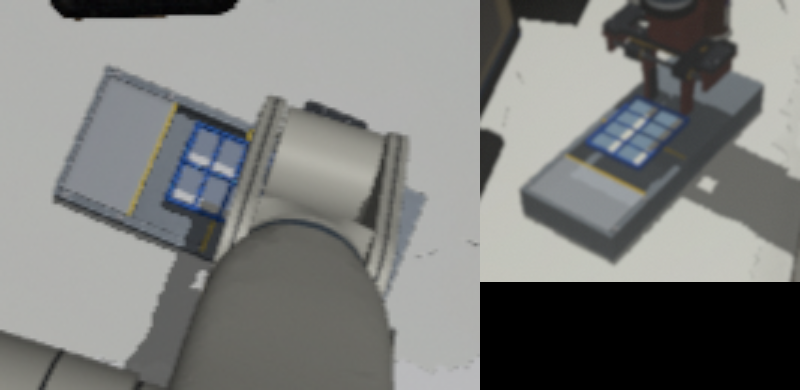

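Run:
```python
from h import *
y=-6.5
print(env.move_l(w(-62,y,128),rate=40,f_stop=20))
s=env.read_state();print(s["time_s"],s["force"])
cv2.imwrite("pics/side2.png",viewer.camera("side"));cv2.imwrite("pics/top2.png",viewer.camera("top"))
a=cv2.resize(cv2.imread("pics/top2.png")[140:270,210:370],(480,390));b=cv2.resize(cv2.imread("pics/side2.png")[140:290,200:370],(320,282))
o=np.zeros((390,800,3),np.uint8);o[:,:480]=a;o[:282,480:]=b;cv2.imwrite("pics/m2.png",o)
```

```text
False
6.225 [ 0.40211578 -0.52007797 -0.13480709]
```

View pics/m2.png

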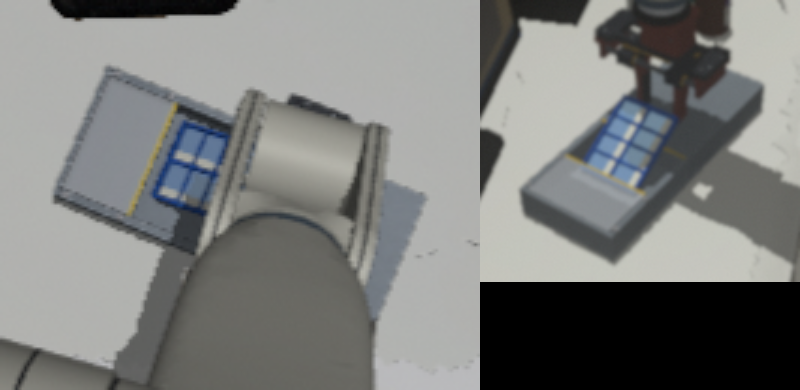

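The tray has tipped: its leading edge is down near the slot (180,195 in the crop) and its trailing edge is up against the fingers. I'll back off slightly, raise the tips, then push forward and down along the slope.

Run:
```python
from h import *
y=-6.5
env.move_l(w(-70,y,135),rate=60);env.move_l(w(-68,y,150),rate=60)
print(env.move_l(w(-8,y,128),rate=50,f_stop=20))
s=env.read_state();print(s["time_s"],c(s["tool_pos"]),s["force"])
cv2.imwrite("pics/side3.png",viewer.camera("side"));cv2.imwrite("pics/top3.png",viewer.camera("top"))
a=cv2.resize(cv2.imread("pics/top3.png")[140:270,210:370],(480,390));b=cv2.resize(cv2.imread("pics/side3.png")[140:290,200:370],(320,282))
o=np.zeros((390,800,3),np.uint8);o[:,:480]=a;o[:282,480:]=b;cv2.imwrite("pics/m3.png",o)
```

```text
False
8.475 [-8.20956339 -6.5625233 ] [ 0.86207364 -1.13319614  0.21115166]
```

View pics/m3.png

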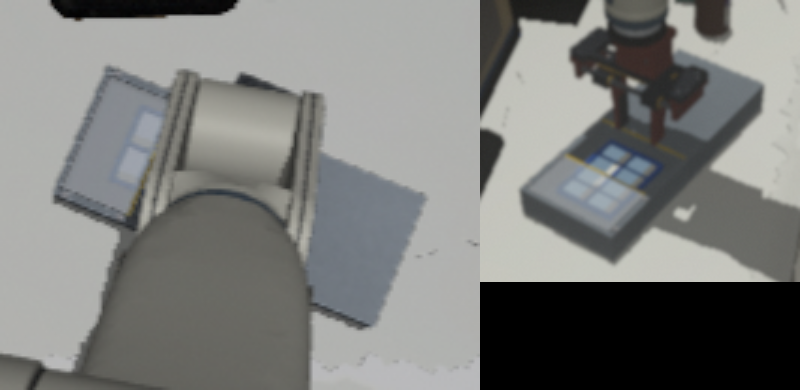

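The tray's front half is now under the clear cover. I can't yet tell whether its trailing edge is fully down. I'll push 12 mm more, then lift clear and measure.

Run:
```python
from h import *
y=-6.5
print(env.move_l(w(4,y,126),rate=50,f_stop=20)); print(env.read_state()["force"])
env.move_l(w(-10,y,150),rate=100);env.move_l(w(-10,y,250),rate=150)
env.reach(w(-150,-150,300),quat(-1))
s=env.read_state();print(s["time_s"],s["tool_pos"])
for n in("top","side"):
    im=viewer.camera(n);cv2.imwrite(f"pics/{n}4.png",im)
    h=cv2.cvtColor(im,cv2.COLOR_BGR2HSV);m=cv2.inRange(h,(100,60,50),(125,255,255));k=np.zeros_like(m)
    roi=(slice(150,260),slice(225,310)) if n=="top" else (slice(180,280),slice(215,320));k[roi]=m[roi]
    p=np.concatenate([p for a,_,p in comps(k,8)]);qq=c(ray(n,p,20)).astype(np.float32)
    print(n,cv2.minAreaRect(qq),qq.min(0),qq.max(0))
a=cv2.resize(cv2.imread("pics/top4.png")[150:250,220:320],(400,400),interpolation=2);b=cv2.resize(cv2.imread("pics/side4.png")[165:275,215:325],(400,400),interpolation=2)
cv2.imwrite("pics/m4.png",np.hstack([a,b]))
```

```text
False
[-1.18003934 -0.14017858  0.17007463]
11.05 [ 634.15451294 -262.50271665  298.51887116]
top ((40.463985443115234, -7.2903900146484375), (91.63025665283203, 79.47688293457031), 89.53142547607422) [  0.44135788 -53.18858   ] [79.86906  38.781387]
side ((28.222991943359375, -7.536781311035156), (58.836402893066406, 97.97708892822266), 0.09988445043563843) [ -1.2024109 -56.497326 ] [57.71412 41.44285]
```

View pics/m4.png

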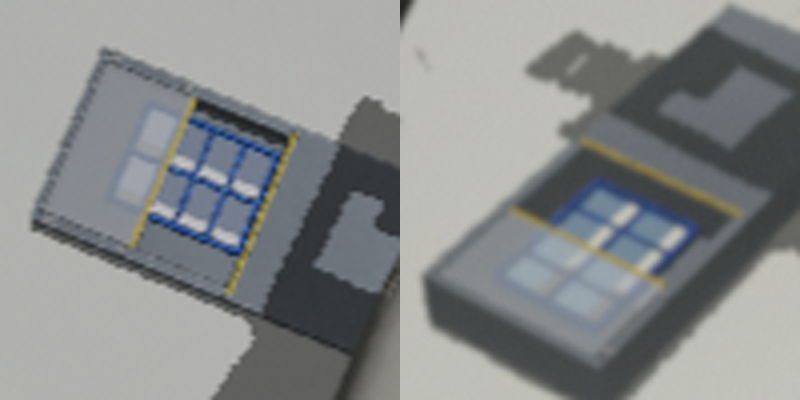

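The tray is in the slot and under the cover, right side up. The visible wall gap below the lip in the side view suggests the trailing edge is down. I'll triangulate the corners to check that it is level.

Run:
```python
from h import *
def tri(a,b):
    A=[]
    for n,uv in(("top",a),("side",b)):
        p=viewer.camera_params(n);T=np.array(p["pose"])
        A.append((T[:3,3],T[:3,:3]@[(uv[0]-p["cx"])/p["fx"],-(uv[1]-p["cy"])/p["fy"],-1]))
    M=np.c_[A[0][1],-A[1][1]];s=np.linalg.lstsq(M,A[1][0]-A[0][0],rcond=None)[0]
    P,Q=A[0][0]+s[0]*A[0][1],A[1][0]+s[1]*A[1][1];X=(P+Q)/2
    return np.round([*c(X),X[2],np.linalg.norm(P-Q)],1)
t=lambda u,v:(220+u/4-.4,150+v/4-.4); s=lambda u,v:(215+u*.275-.4,165+v*.275-.4)
for nm,a,b in(("trail +x",(282,152),(197,180)),("trail -x",(240,255),(297,232)),("lead +x",(147,104),(98,277)),("lead -x",(108,201),(202,330)),("lip +x",(295,134),(183,141)),("lip -x",(232,292),(342,215))):
    print(nm,tri(t(*a),s(*b)))
```

```text
trail +x [  1.5 -54.   16.9   0.1]
trail -x [ 1.8 35.2 13.   1.9]
lead +x [118.3 -50.   15.9   2. ]
lead -x [116.6  36.1  13.2   0.5]
lip +x [ -3.2 -67.9  43.9   1.6]
lip -x [-4.7 67.7 41.4  0.5]
```

The triangulated trailing edge (z about 15) and leading edge (z about 14.5) agree, so the tray is level. Its centre is at x of about 60 and y of about -8, well within limits. I'll check that the bottles and tub haven't moved, then hand in.

Run:
```python
from h import *
a,b=cv2.imread("pics/side0.png"),cv2.imread("pics/side4.png")
for nm,(u,v,x,y) in dict(white=(276,112,22,40),amber=(312,118,24,42),tub=(258,325,42,40)).items():
    for n,bb in(("side",b),):
        r=cv2.matchTemplate(bb[v-12:v+y+12,u-12:u+x+12],a[v:v+y,u:u+x],cv2.TM_CCOEFF_NORMED);_,m,_,l=cv2.minMaxLoc(r);print(nm,"score",round(m,3),"shift px",l[0]-12,l[1]-12)
s=env.read_state();print(s["time_s"],s["force"],np.abs(s["dq"]).max())
workorder.sign_off()
```

```text
white score 0.984 shift px 0 0
amber score 1.0 shift px 0 0
tub score 1.0 shift px 0 0
11.15 [ 0.34948501  0.92390323 -0.4508681 ] 0.006262561451628194
the job is handed in; nothing more can be done
```

The tray is in the chamber and the job is handed in; sign-off gave no verdict. I pushed the tray along the deck with the two fingers set 50 mm apart until it tipped over the lip. I then followed it down its slope until the leading edge was under the cover, lifted clear and signed off. It took about 11 s of the 38 s allowed.

- **Tray position:** triangulating its corners from both views put the centre at about x = 60 mm, y = -8 mm in the chamber frame, right side up. The leading and trailing edges are level to within about 1 mm.
- **Height reading:** the tray's top surface came out at about z = 15 mm, where a tray resting on the floor should read 20 mm. The lip also read low, by about 1 to 4 mm. I put this down to calibration and picking pixels by hand, not a real offset.
- **Bottles and tub:** none had shifted in the side image (0 px).
- **Robot:** the arm was clear of everything, and the contact forces I read during and after the push were below 2 N.

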